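# Gauge the two widths of a metal block, re-zeroing the peak pointer

## Robot

A 6-joint arm with a two-finger parallel gripper is mounted at the origin on the work surface. World frame = base frame: x ahead of the robot, y to its left, z up, the work surface at z = 0. Lengths are in mm, angles in rad, forces in N, time in s.
With the tool pointing down it reaches from about 325 to 875 mm from the base axis. Payload 4.4 kg.
Tool frame: the origin (TCP) lies at the very end of the fingers, on their centre line; the grasp point (between the pads) lies 19 mm behind it; z points along the fingers, y is the line along which they close (so a half turn about z gives the same grasp; the last joint's range is limited). The gripper opens to 85 mm and grips with 20 to 120 N. Pads are 22 mm wide; open, the fingers measure 114 mm over their backs; the gripper's body (76 mm by 85 mm) begins 54 mm behind the grasp point. The pads swing forward as they close: fully open they stand 13 mm farther back than shut.
Start: joints at [-1.325, 0.207, 1.542, -0, 1.393, -0.15], TCP at [222.208, -530.331, 231.282] pointing down, gripper open.
Joint ranges: [-2.73, 2.73], [-0.86, 2.22], [0.23, 2.46], [-1.11, 4.25], [0.08, 2.63], [-2.82, 2.82]. Speed limits (rad/s): [2.79, 2.79, 3.14, 3.14, 3.14, 3.14].

## Interface

Orientations are given as a unit quaternion [x, y, z, w].
In Python, from bench import env gives the robot as it stands. Calls block until the motion is done:
- env.move_ptp(position, orientation): joint-space move of the TCP to a pose.
- env.move_straight(position, frame=None, v=150, contact_N=None): straight line of the TCP; frame=None keeps the orientation; v is the mean speed in mm/s. With contact_N (N) it stops when the force on the tool has changed by that much, and returns True; else False.
- env.move_joints(angles): joint-space move.
- env.gripper_to(opening): opening from 0.0 (shut) to 1.0 (fully open); the grip force is fixed at half the most; returns when the fingers have stopped.
- env.hold(seconds).
- env.ik(position, orientation): joint angles nearest the present ones, or None.
- env.observe(): the state.
- env.capture(name): name is "side" or "top"; returns a dict with "frame" (384x512x3 uint8, blue, green, red), "depth" (384x512 float32, mm along the optical axis (not along the pixel's ray), 0 where there is no reading), "fov_y" (degrees; the focal length in pixels is half the picture's height over the tangent of half this angle, whatever the lens; pixels are square), "cx", "cy" (the principal point, pixels), "R" (3x3) and "t" (3): a world point X has camera coordinates R X + t. Camera axes: x right, y down, z forward; pixel columns grow to the right and rows downward; lengths in mm; the calibration is good to about 2 mm. A picture is of the moment at which its call begins.
A pose or a line that the arm cannot do raises env.IKError and nothing moves.
- env.close_job(): hands the job in; it is judged then, once.
Trained networks look in the newest picture that a camera, given by its name, has taken for a name from the list of things; names that differ only in an ending like _2 or _b are one class to them, and where a whole thing is asked for, a point or a joint stands for the part that bears it (a point fixed in the world has none). Each returns a list of dicts, best first, with "score" (0 to 1); they miss things now and then, are a little off and sometimes report something else, mostly with a low value. They report only what shows in the picture. A call takes as long as a camera call. They do not tell look-alikes from the thing itself.
- env.cut_out(name, camera): "region" (384x512 bool, what is visible of it) and "position" ([column, row] in pixels, amid what is visible of it).
The state is a dict: "time": time; "joint_pos": joint angles; "joint_velocities": joint speeds; "joint_torque": joint torques, N m; "position": TCP position; "eef_rot": TCP orientation; "ft_force": force on the tool from outside, world axes, zero at the start; "torque": the same for the moment, N m; "grip_width": opening from 0.0 (shut) to 1.0 (fully open); "gripper_force": force on a finger pad.
Only numpy, scipy, OpenCV 4.12 (cv2) and the standard library are available. Lean on these libraries where they do the work, as an engineer would, in place of code of your own. Each camera call takes 0.05 s, during which the arm holds its last target. There are 200 camera calls.

## Task

Put every steel bar that was left lying on the gauge's stone plate into the grey tray and turn the gauge's knob back to its zero stop. Then stand the aluminium block upright on the plate and push it, centred, with one of its broad sides flat against both steel stops so that it drives the feeler in; zero the knob again, turn the block a quarter and gauge it in the same way with one of its narrow sides. Finish with the block standing upright in the tray with the bars and the knob back at zero, and leave the other things on the bench where they are.

Things in the scene. Friction and masses are not known exactly. Their poses are not given: they have to be found in the camera images.
- gauge: Bench comparator, fixed. Origin on the table under the middle of the two stop faces; x points away from the robot (the push direction), z up. White housing behind the stops: x 20 to 110 mm, |y| <= 50 mm, top at z = 44 mm, with a round paper dial and the knob on top.
- plate_mid (a point): Centre of the top of the gauge's speckled grey stone plate, 12 mm above the table. The plate is 300 x 230 x 12 mm: gauge x from -190 to +110 mm, |y| <= 115 mm; this point is at gauge x = -40 mm.
- stop_mid (a point): Middle of the stop plane (gauge x = 0, y = 0, 26 mm above the table). The two steel stops face -x in this plane, each 28 mm wide (|y| from 9 to 37 mm), 20 mm deep, from the plate up to 42 mm above the table; the feeler comes out between them.
- feeler_tip (a point): Middle of the end face of the feeler, a 12 mm square steel bar sliding along gauge x, 32 mm above the table. 14 mm out of the stop plane (gauge x = -14 mm) at knob zero; goes in 8 mm per radian of knob. Geared to the knob both ways, stays where it is left; about 3 to 6 N pushes it in. Zeroing the knob pushes it out.
- knob_grip (a point): Grip point on the knob's vertical axis (gauge x = 66, y = 0, 72 mm above the table). Black disc 44 mm across (46 to 54 mm up) with a bar grip 44 mm long, 14 mm thick, its top 84 mm above the table. Its x runs along the bar and turns with the knob, z up. At zero the bar lies along gauge x, its white line and pointer towards the robot, at the stop pin.
- knob (a joint): Knob angle in rad, 0 at the zero stop, up to 2.3; grows clockwise seen from above, so zeroing turns it counter-clockwise. The bar grip's heading is the gauge's yaw minus this angle. Turning it takes about 0.03 N m; stays where it is left. When the block is flat against the stops it reads about 1.75.
- block: Plain aluminium block, 46 (x) x 64 (y) x 48 mm (z, upright), 0.38 kg. Origin at the centre of its underside. Broad sides (64 mm wide) face +x and -x, narrow sides (46 mm wide) face +y and -y. Starts upright on the table to one side.
- bar1: Steel bar 100 (x) x 24 (y) x 20 mm (z) lying flat, 0.25 kg, origin at the centre of its underside; one to three such bars lie on the stone plate at the start, the others are absent (None).
- bar2: Steel bar 100 (x) x 24 (y) x 20 mm (z) lying flat, 0.25 kg, origin at the centre of its underside; one to three such bars lie on the stone plate at the start, the others are absent (None).
- bar3: Steel bar 100 (x) x 24 (y) x 20 mm (z) lying flat, 0.25 kg, origin at the centre of its underside; one to three such bars lie on the stone plate at the start, the others are absent (None).
- tray: Grey open plastic tray, fixed, 190 (x) x 260 (y) mm outside, 35 mm high, walls and floor 5 mm. Origin at the centre of its underside. Empty at the start.
- puck1: Bystander: dark red specimen puck, 32 mm diameter, 22 mm high, near the block.
- puck2: Bystander: second such puck.
- pastetin: Bystander: flat aluminium tin 64 mm diameter, 22 mm high, near the block.
- washbottle: Bystander: bottle 66 mm diameter, 170 mm high, at the far side.
- oiljar: Bystander: jar 60 mm diameter, 80 mm high, at the far edge.
- screwdriver: Bystander: hand screwdriver lying behind the gauge.
- slidebox: Bystander: cardboard box 80 x 100 x 35 mm at the far side.
There are look-alikes about, which are no part of the job. Leave any brown, turquoise or yellow look-alike of the bar3 alone.

How it is judged:
By the outcome, as a careful person would: the job done as asked, in the order asked, and still so for the second after the job is handed in, with the robot touching nothing.
Of bar1, bar2, bar3 only 1 to 3 are there at a start; the rules pass over those that are not, and their reading is None.
At some moment in a run one of block, bar1, bar2, bar3 may be knocked a few centimetres aside while the robot is not near it.
Once in a run the grip may slacken for a moment while it holds something.
It also fails if it takes over 210 s, if anything falls off the work surface, if the arm or the gripper's body presses on something with over 40 N, if the wrist force passes 120 N, or if a joint passes its speed limit or range.

## Working session

There is one attempt and no reset: what is moved stays moved. The work goes in short steps, each a Python script; the robot and the scene stay as the last script left them, time stands still between calls to the robot, and variables do not carry over. Pictures are saved under pics/ and viewed, at most 14 in all, crops included, and the job is handed in when it is done.

```bash
ls; mkdir -p pics; python3 - <<'E'
from bench import env
import cv2,numpy as np
for n in("top","side"):
    c=env.capture(n); cv2.imwrite(f"pics/{n}0.png",cv2.resize(c["frame"],(800,600)))
    np.savez(f"{n}0.npz",**c)
    print(n,c["fov_y"],c["cx"],c["cy"],np.round(c["R"],3).tolist(),np.round(c["t"],1))
print(env.observe())
E
```

```text
pics
top 55.42668177936399 259.7388241753079 194.9933745302242 [[-0.02, -1.0, 0.003], [-0.995, 0.02, -0.098], [0.098, -0.005, -0.995]] [ -31.5  560.1 1154.9]
side 55.57432524766562 258.465050846596 193.87982162602435 [[-0.951, -0.31, 0.005], [-0.178, 0.532, -0.828], [0.255, -0.788, -0.561]] [510.7 161.4 990.6]
{'time': 0.1, 'joint_pos': array([-1.32449003e+00,  2.07379342e-01,  1.54283204e+00, -2.83847475e-05,
        1.39349699e+00, -1.50502312e-01]), 'joint_velocities': array([ 0.0018539 , -0.00205367, -0.00272241,  0.00075214,  0.00112024,
        0.00010333]), 'joint_torque': array([ 1.55449079e-04, -3.84087610e+01, -2.92548090e+01, -1.94605636e-04,
        4.83532960e-03, -1.50015399e-05]), 'position': array([ 222.03335205, -529.65028259,  230.20663902]), 'eef_rot': array([ 9.80381301e-01,  1.97107550e-01, -6.46054000e-05, -1.05597699e-03]), 'ft_force': array([ 0.82831705,  0.47549263, -0.21555057]), 'torque': array([ 0.01378703, -0.01789233, -0.02345206]), 'gripper_force': 0.0, 'grip_width': 0.9970844735587427}
```

View pics/top0.png

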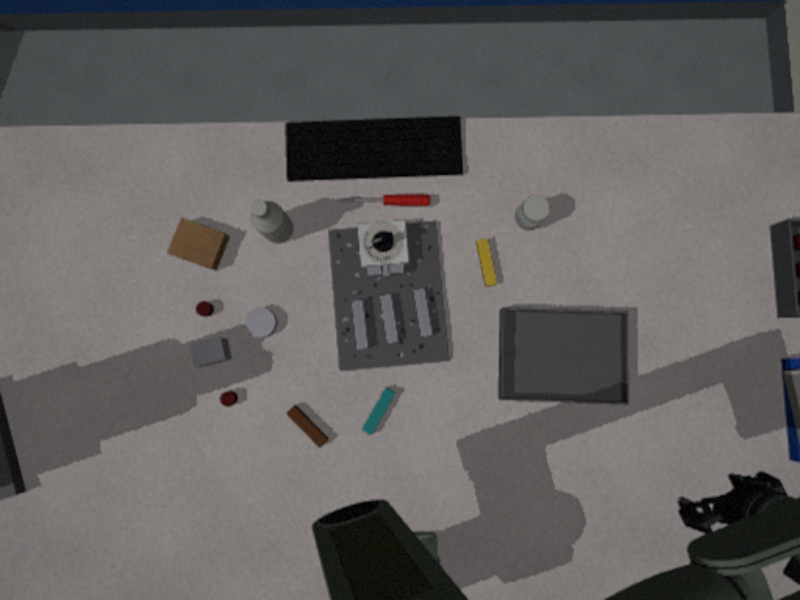

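View pics/side0.png

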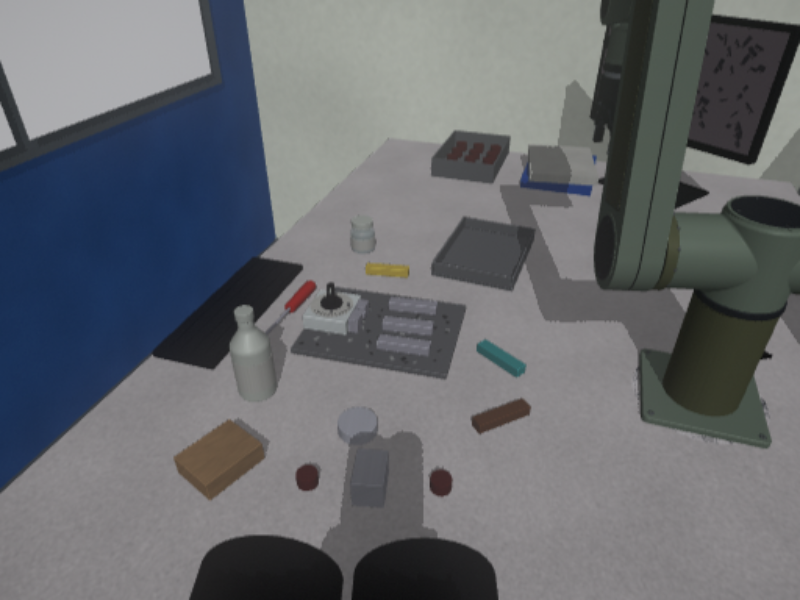

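The top picture (shown at 800x600) has three steel-grey bars on the stone plate at (360,325), (390,318) and (423,312). The look-alikes are off the plate: yellow at (486,262), turquoise at (379,410) and brown at (307,425). The three grey ones fit, being steel and on the plate. The block is at (210,351), the tray at (565,355) and the knob at (383,241). Next I'll confirm this in a crop and measure.

```bash
cat > h.py <<'E'
from bench import env
import cv2,numpy as np
from scipy.spatial.transform import Rotation as Rot
def f_(c): return 192/np.tan(np.radians(c["fov_y"])/2)
def plane(c,px,z):
    "pixels Nx2 -> world xy on height z"
    px=np.atleast_2d(px).astype(float);R=np.array(c["R"]);t=np.array(c["t"])
    d=np.c_[(px[:,0]-c["cx"])/f_(c),(px[:,1]-c["cy"])/f_(c),np.ones(len(px))]@R
    o=-R.T@t; return o[:2]+d[:,:2]*((z-o[2])/d[:,2])[:,None]
def cloud(c):
    v,u=np.mgrid[:384,:512];z=c["depth"].astype(float)
    P=np.stack([(u-c["cx"])/f_(c)*z,(v-c["cy"])/f_(c)*z,z],-1)
    return (P-np.array(c["t"]))@np.array(c["R"])
def proj(c,X):
    p=np.array(c["R"])@np.array(X,float)+np.array(c["t"]); return p[:2]/p[2]*f_(c)+[c["cx"],c["cy"]]
def rect(P):
    "min-area rect: centre, long, short, yaw of the long side (-pi/2..pi/2]"
    (cx,cy),(w,h),a=cv2.minAreaRect(P.astype(np.float32))
    a=np.radians(a)
    if h>w: w,h,a=h,w,a+np.pi/2
    return np.array([cx,cy]),w,h,(a+np.pi/2)%np.pi-np.pi/2
def top_rects(name,ztop,c=None,tol=7,n=None):
    if c is None: c=env.capture("top")
    W=cloud(c);out=[]
    for d in env.cut_out(name,"top"):
        m=d["region"]; k=m&(abs(W[...,2]-ztop)<tol)
        if k.sum()<15: continue
        v,u=np.nonzero(k); P=plane(c,np.c_[u,v],ztop)
        out.append((d["score"],d["position"],np.median(W[k],0),rect(P),P.mean(0)))
    return out
def down(yaw):
    "tool down, tool y (closing line) at world heading yaw+90deg; tool x at yaw"
    return (Rot.from_euler("z",yaw)*Rot.from_euler("x",np.pi)).as_quat()
E
python3 - <<'E'
from h import *
c=env.capture("top")
np.set_printoptions(precision=2,suppress=True)
for n,z in(("bar1",32),("block",48),("tray",35),("gauge",44),("knob",80)):
    for r in top_rects(n,z,c): print(n,r)
W=cloud(c)
# plate
v,u=np.nonzero((abs(W[...,2]-12)<4)&(abs(W[...,1])<1000))
d=env.cut_out("gauge","top")
for x in d: print(x["score"],x["position"],x["region"].sum())
m=d[0]["region"]; P=W[m]; P=P[(P[:,2]>6)]; print(rect(P[:,:2]))
f=c["frame"][130:245,195:300]; cv2.imwrite("pics/crop1.png",cv2.resize(f,None,fx=5,fy=5,interpolation=cv2.INTER_CUBIC))
E
```

```text
bar1 (0.71, [228.9, 205.6], array([523.66,  53.64,  30.69]), (array([522.46,  54.16]), 98.7437973022461, 23.541208267211914, np.float64(0.11076975803653366)), array([523.22,  54.1 ]))
bar1 (0.63, [270.0, 204.5], array([545.44, -75.65,  30.72]), (array([545.24, -75.31]), 98.2646255493164, 23.89056968688965, np.float64(0.14059112019869802)), array([545.07, -75.64]))
bar1 (0.6, [246.7, 200.1], array([533.85,  -5.23,  31.07]), (array([533.48,  -5.94]), 98.12154388427734, 23.7132511138916, np.float64(0.13587232331983534)), array([533.06,  -6.  ]))
block (0.79, [133.7, 222.9], array([472.99, 361.34,  46.67]), (array([472.36, 360.32]), 64.40282440185547, 46.116214752197266, np.float64(-1.3439888117695435)), array([472.31, 360.23]))
tray (0.66, [356.4, 225.8], array([ 471.96, -340.06,   33.19]), (array([ 451.36, -362.14]), 258.7449951171875, 189.70162963867188, np.float64(1.5123920056669684)), array([ 458.94, -349.31]))
gauge (0.77, [245.5, 183.3], array([675.65,   3.13,  43.45]), (array([678.46,   2.66]), 111.9588623046875, 99.3438949584961, np.float64(0.0688453232441788)), array([680.31,   3.18]))
knob (0.71, [244.1, 154.6], array([689.73,   3.71,  82.07]), (array([691.18,   3.31]), 43.59417724609375, 15.34592342376709, np.float64(-1.203884334325787)), array([690.77,   3.05]))
0.77 [245.5, 183.3] 5740
(array([585.99,  -3.84]), 300.3210144042969, 230.2105255126953, np.float64(0.07145187967752609))
```

View pics/crop1.png

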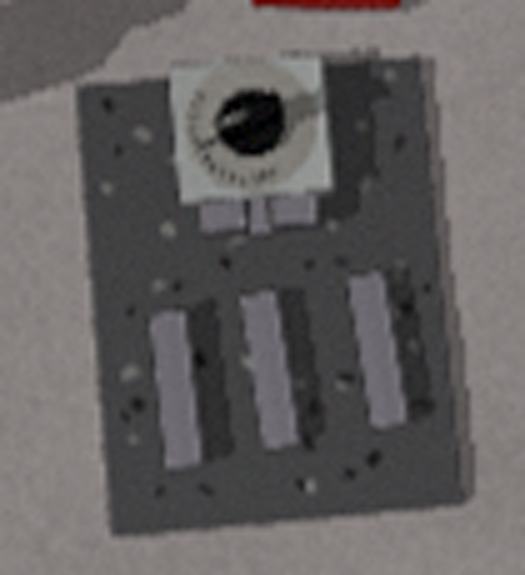

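The crop shows three bare steel bars on the plate, at crop (175,390), (270,370) and (377,350). The knob's white line points left, so it reads about 1.27 rad. The gauge origin is about (626,-1) with yaw 0.071. First the bars.

```bash
cat >> h.py <<'E'
G0=np.array([625.9,-1.0]);GY=0.071
T0=np.array([451.4,-362.1]);TY=-0.058
def fr(o,y,x,yy): return o+np.array([x*np.cos(y)-yy*np.sin(y),x*np.sin(y)+yy*np.cos(y)])
def g(x,y=0): return fr(G0,GY,x,y)
def t(x,y): return fr(T0,TY,x,y)
def bestyaw(p,yaw,extra=0):
    "of the two equivalent grasps the one with the smaller wrist angle (also after turning by extra)"
    c=[]
    for y in(yaw,yaw+np.pi):
        js=[env.ik(p,down(y)),env.ik(p,down(y+extra))]
        if all(j is not None for j in js): c.append((max(abs(j[5]) for j in js),y))
    return min(c)[1]
def lift(z=170,v=250):
    p=env.observe()["position"]; env.move_straight([p[0],p[1],z],v=v)
def pick(xy,yaw,z,opening,zhi=170,extra=0):
    y=bestyaw([*xy,zhi],yaw,extra); env.gripper_to(opening)
    env.move_ptp([*xy,zhi],down(y)); env.move_straight([*xy,z+25],v=200); env.move_straight([*xy,z],v=60)
    env.gripper_to(0); return y
def setdown(xy,yaw,z,opening,zhi=170,contact=6):
    y=bestyaw([*xy,zhi],yaw); env.move_ptp([*xy,zhi],down(y))
    w=env.observe()["grip_width"]
    env.move_straight([*xy,z+20],v=180); hit=env.move_straight([*xy,z-2],v=30,contact_N=contact)
    p=env.observe()["position"]; env.gripper_to(opening); return y,w,hit,p
E
cat > bars.py <<'E'
from h import *
import sys
slots=eval(sys.argv[1])
for s in slots:
    B=[r for r in top_rects("bar1",32) if np.hypot(*(r[3][0]-G0))<260 and 85<r[3][1]<112]
    if not B: print("no bar seen"); break
    r=min(B,key=lambda r:r[3][0][1]); c,l,w,y=r[3]
    pick(c,y,14,0.55); w0=env.observe()["grip_width"]; lift(); w1=env.observe()["grip_width"]
    o=setdown(t(0,s),TY,7,0.45); lift()
    print(np.round(c,1),round(y,3),"w",w0,w1,o[1],"hit",o[2],np.round(o[3],1),"t",env.observe()["time"],flush=True)
    if min(w1,o[1])<0.15: print("lost?"); break
E
python3 bars.py "[-32]"
```

```text
[545.2 -75.4] 0.143 w 0.26372276877093015 0.2616401396567004 0.26751362328714656 hit True [ 449.3 -393.9    7.6] t 9.4583
```

```bash
python3 bars.py "[23,78]"; python3 - <<'E'
from h import *
np.set_printoptions(precision=2,suppress=True)
env.move_ptp([430,-250,230],down(0))
c=env.capture("top"); cv2.imwrite("pics/top1.png",cv2.resize(c["frame"],(800,600)))
for n,z in(("bar1",25),("bar1",32),("block",48),("knob",80)):
    for r in top_rects(n,z,c): print(n,r[0],r[3])
E
```

```text
[534.   -5.9] 0.136 w 0.265036264418208 0.26437168508361364 0.2630423753984895 hit True [ 452.5 -339.     7.6] t 17.7167
[522.3  54.1] 0.111 w 0.2631761129504614 0.26256587625963707 0.26733271088854293 hit True [ 455.7 -284.1    7.6] t 25.9917
bar1 0.78 (array([318.93, 165.38]), 96.83570098876953, 22.128753662109375, np.float64(0.7802824306804879))
bar1 0.62 (array([ 649.7 , -211.71]), 97.14838409423828, 23.821487426757812, np.float64(0.16244555273610617))
bar1 0.59 (array([345.95,  18.47]), 97.61351013183594, 23.322206497192383, np.float64(-0.5406578536978834))
bar1 0.53 (array([ 475.5 , -282.21]), 55.0919303894043, 22.621294021606445, np.float64(-0.0395259711086835))
bar1 0.53 (array([ 474.39, -281.05]), 54.87630081176758, 18.26263427734375, np.float64(-0.13194178883412278))
block 0.83 (array([472.44, 359.97]), 65.12549591064453, 46.116241455078125, np.float64(-1.3439877964393778))
knob 0.55 (array([690.52,   3.97]), 41.965362548828125, 15.438133239746094, np.float64(-1.1791782221826357))
```

View pics/top1.png

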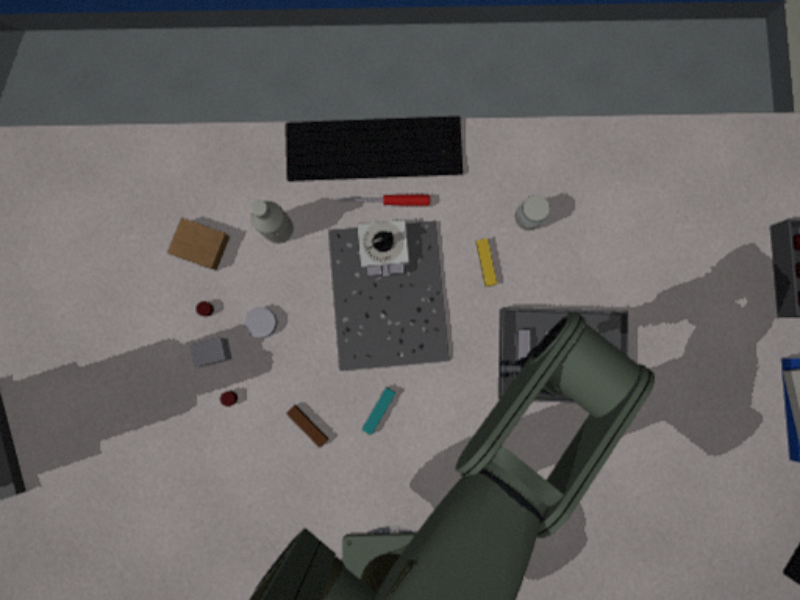

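The plate is clear and the bars are in the tray, at (524,345) and to its right. Next is the knob.

```bash
cat > knob.py <<'E'
from h import *
def zero(park):
    c=env.capture("top"); r=[x for x in top_rects("knob",80,c) if np.hypot(*(x[3][0]-g(66)))<20][0]
    h=r[3][3]                       # bar heading mod pi
    a=(GY-h)%np.pi
    if a>2.6: a-=np.pi
    print("knob angle",round(a,3))
    kxy=g(66); d=a+0.04
    y=pick(kxy,h,60,0.5,zhi=150,extra=d)
    n=int(np.ceil(d/0.35))
    for i in range(1,n+1): env.move_ptp([*kxy,60],down(y+d*i/n))
    o=env.observe(); print("tq",np.round(o["torque"],3),"w",o["grip_width"])
    env.hold(0.2); env.gripper_to(0.5); lift(150); env.move_ptp(park,down(GY))
    c=env.capture("top")
    for x in top_rects("knob",80,c): print("after",round((GY-x[3][3]+np.pi/2)%np.pi-np.pi/2,3),x[3][0])
    print("t",env.observe()["time"]); return c
if __name__=="__main__":
    c=zero([430,-200,200])
    cv2.imwrite("pics/k1.png",cv2.resize(c["frame"][130:190,210:290],None,fx=6,fy=6))
E
python3 knob.py
```

```text
knob angle 1.191
tq [-0.46   0.949 -0.71 ] w 0.14491451071444153
after 0.087 [690.35931396   3.89950514]
t 34.8167
```

View pics/k1.png

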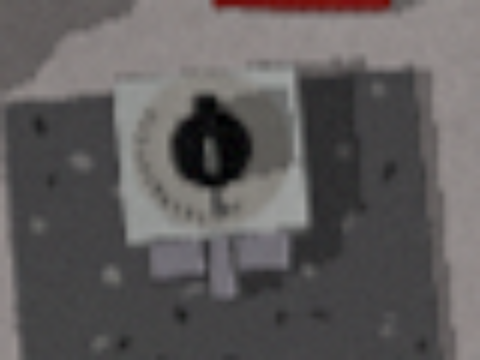

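The knob is at zero: the pointer at crop (215,210) points to the robot, and the feeler is out to (224,297). Next I pick the block and gauge its broad side.

```bash
cat > gauge.py <<'E'
from h import *
def block(c=None):
    return [r for r in top_rects("block",48,c)+top_rects("block",60,c) if 55<r[3][1]<75]
def pushin(half,z):
    "block held, closing line along gauge y, standing on the plate at gauge x=-90"
    f0=env.observe()["ft_force"]
    hit=env.move_straight([*g(-half+8),z],v=25,contact_N=22)
    env.hold(0.3); o=env.observe(); d=o["position"][:2]-G0
    print("push hit",hit,"x",round(d@[np.cos(GY),np.sin(GY)]+half,2),"f",np.round(o["ft_force"]-f0,1),"tq",np.round(o["torque"],2),"w",o["grip_width"])
    env.gripper_to(1.0); lift(150)
    # second push from behind with shut fingers, on the block's middle
    env.gripper_to(0); y=bestyaw([*g(-half*2-40),150],GY)
    env.move_ptp([*g(-half*2-40),150],down(y)); env.move_straight([*g(-half*2-40),26],v=200)
    hit=env.move_straight([*g(-half*2+20),26],v=25,contact_N=20); env.hold(0.3)
    print("back push",hit,np.round(env.observe()["ft_force"],1)); env.move_straight([*g(-half*2-40),26],v=150)
    lift(150)
if __name__=="__main__":
    np.set_printoptions(precision=2,suppress=True)
    r=block()[0][3]; print(r)
    pick(r[0],r[3]-np.pi/2,6,1.0); w0=env.observe()["grip_width"]; lift(); w1=env.observe()["grip_width"]
    y=bestyaw([*g(-90),170],GY); env.move_ptp([*g(-90),170],down(y)); w2=env.observe()["grip_width"]; print(w0,w1,w2)
    assert w2>.6
    env.move_straight([*g(-90),38],v=180); print("down",env.move_straight([*g(-90),15],v=25,contact_N=5))
    z=env.observe()["position"][2]; print("z",z)
    pushin(23,z+0.3)
    env.move_ptp([430,-200,200],down(GY)); c=env.capture("top")
    for b in block(c): print("block",b[3])
    for x in top_rects("knob",80,c): print("knob",(GY-x[3][3])%np.pi,x[3][0])
    cv2.imwrite("pics/g1.png",cv2.resize(c["frame"][130:200,205:295],None,fx=6,fy=6)); print(env.observe()["time"])
E
python3 gauge.py
```

```text
(array([472.45, 360.01]), 65.07329559326172, 46.11311340332031, np.float64(-1.3450672089187004))
0.7431165938441477 0.7394610488669164 0.7375450434460974
down True
z 18.579408812687927
push hit True x -3.26 f [-0.6 -0.2  1.5] tq [-0.12 -0.    0.01] w 0.7437877643655775
back push True [-0.7 -0.6 -0.7]
block (array([603.06,  -1.99]), 59.249515533447266, 48.676273345947266, np.float64(-1.5070373582719032))
block (array([602.02,  -1.44]), 63.5308837890625, 46.217891693115234, np.float64(-1.486063911906661))
knob 1.753637374669428 [690.44   3.74]
53.375
```

View pics/g1.png

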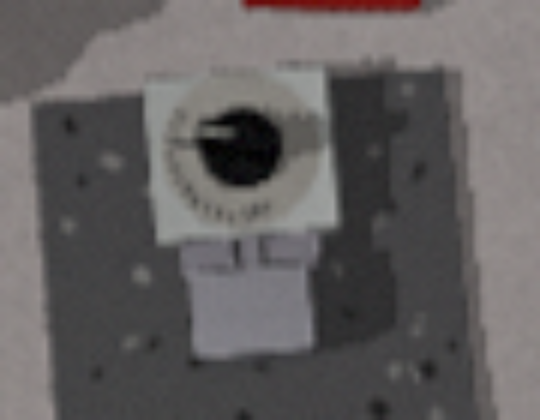

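The broad side is flush on both stops: the block is at crop (252,305) and the knob reads 1.75. I'll pull the block back, zero the knob, and turn the block.

```bash
cat > step3.py <<'E'
from gauge import *; from knob import zero
np.set_printoptions(precision=2,suppress=True)
pick(g(-23),GY,18.6,1.0); env.move_straight([*g(-100),19],v=60); env.gripper_to(1.0); lift(150)
env.move_ptp([430,-200,200],down(GY))
c=zero([430,-200,200])
cv2.imwrite("pics/k2.png",cv2.resize(c["frame"][130:220,205:295],None,fx=5,fy=5))
for b in block(c): print("block",b[0],b[3])
E
python3 step3.py
```

```text
knob angle 1.754
tq [-0.43  1.67 -0.72] w 0.1501681652051241
after 0.087 [688.76   3.92]
t 69.3333
block 0.69 (array([523.08,  -6.45]), 60.125518798828125, 44.46417236328125, np.float64(1.5507489822151617))
block 0.69 (array([524.66,  -6.94]), 63.55087661743164, 45.638893127441406, np.float64(-1.4949528778350727))
```

View pics/k2.png

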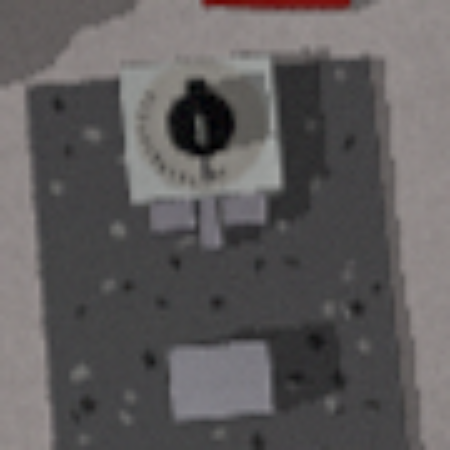

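Knob zeroed with the feeler out to (211,245), and the block is standing free at (221,380). Now the quarter turn and the narrow side.

```bash
cat > step4.py <<'E'
from gauge import *
np.set_printoptions(precision=2,suppress=True)
r=[b for b in top_rects("block",60) if 55<b[3][1]<75][0][3]; h=r[3]; d=GY-h; print(r)
y=pick(r[0],h,18,0.95,extra=d); w0=env.observe()["grip_width"]; lift(120); w1=env.observe()["grip_width"]
for i in(1,2): env.move_ptp([*g(-100),120],down(y+d*i/2))
w2=env.observe()["grip_width"]; print(w0,w1,w2); assert w2>.4
env.move_straight([*g(-100),38],v=150); print("down",env.move_straight([*g(-100),15],v=25,contact_N=5))
z=env.observe()["position"][2]; print("z",z)
pushin(32,z+0.3)
env.move_ptp([430,-200,200],down(GY)); c=env.capture("top")
for b in block(c): print("block",b[3])
for x in top_rects("knob",80,c): print("knob",(GY-x[3][3])%np.pi,x[3][0])
cv2.imwrite("pics/g2.png",cv2.resize(c["frame"][130:200,205:295],None,fx=6,fy=6)); print(env.observe()["time"])
E
python3 step4.py
```

```text
(array([524.93,  -6.86]), 63.57365798950195, 45.69614791870117, np.float64(-1.4913791070668898))
0.5299072984030444 0.531036089916354 0.5267667484829602
down True
z 18.474722893918994
push hit True x -2.93 f [-2.  -1.   1.2] tq [-0.07 -0.04 -0.04] w 0.5280190526215922
back push True [-0.1  0.5 -0.9]
block (array([593.15,  -1.92]), 63.661346435546875, 45.75858688354492, np.float64(0.07116482420152925))
knob 1.753637374669428 [690.7    2.15]
88.2167
```

View pics/g2.png

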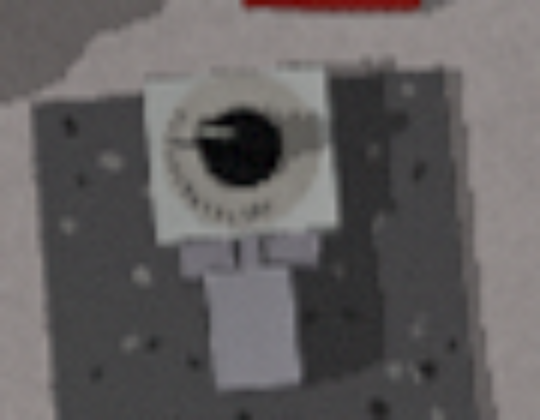

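The narrow side is flush on both stops, with the block at crop (253,328) and the knob at 1.75. Next I pick the block up, check the tray, place it and zero the knob.

```bash
cat > step5.py <<'E'
from gauge import *
np.set_printoptions(precision=2,suppress=True)
pick(g(-32),GY,18.5,0.95); env.move_straight([*g(-90),19],v=80); lift(170); print(env.observe()["grip_width"])
env.move_ptp([*g(-150),170],down(bestyaw([*g(-150),170],GY)))
c=env.capture("top"); cv2.imwrite("pics/tray.png",cv2.resize(c["frame"][185:270,305:420],None,fx=5,fy=5))
for r in top_rects("bar1",25,c):
    v=r[3][0]-T0; print("bar",r[3], "tray xy",v@[np.cos(TY),np.sin(TY)],v@[-np.sin(TY),np.cos(TY)])
E
python3 step5.py
```

```text
0.5325217904873008
bar (array([ 454.79, -281.32]), 96.70289611816406, 22.602149963378906, np.float64(-0.041413353373222606)) tray xy -1.295229687083722 80.84087822687398
bar (array([ 648.46, -210.6 ]), 93.68992614746094, 22.27869415283203, np.float64(0.20804433007849754)) tray xy 187.94489357908265 162.66377049826514
bar (array([ 452.2 , -336.07]), 99.58733367919922, 22.62542152404785, np.float64(-0.044111934505799866)) tray xy -0.7062609627235437 26.034325324924097
bar (array([346.25,  18.52]), 97.15779113769531, 23.71787452697754, np.float64(-0.5406276933985374)) tray xy -127.03979838724369 373.88627400493783
bar (array([ 449.37, -390.73]), 96.86426544189453, 22.62911033630371, np.float64(-0.048695367899880715)) tray xy -0.37162955912993767 -28.701096869465186
bar (array([330.96, 177.24]), 58.51014709472656, 22.12840461730957, np.float64(0.7815402416633321)) tray xy -151.50636611154695 531.4512890149932
bar (array([700.28, 392.7 ]), 106.74439239501953, 80.82035064697266, np.float64(1.2057605646032616)) tray xy 204.70598638577007 767.9604282425506
bar (array([531.76, 260.72]), 61.68552017211914, 58.158992767333984, np.float64(0.002498183722109637)) tray xy 44.12479898222004 626.4280487677762
```

View pics/tray.png

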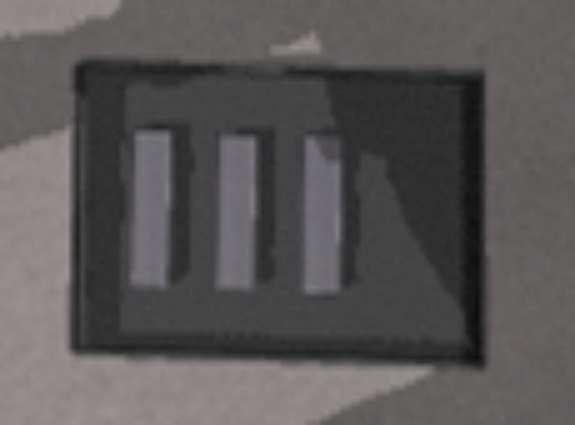

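The three bars lie neatly in the tray at crop (152,210), (237,210) and (321,215), with the right end free. I'll place the block there and zero the knob.

```bash
cat > step6.py <<'E'
from gauge import *; from knob import zero
np.set_printoptions(precision=2,suppress=True)
print(env.observe()["grip_width"]); assert env.observe()["grip_width"]>.4
o=setdown(t(0,-85),TY+np.pi/2,11,0.8); print(o); lift(170)
zero([430,-200,200])
env.move_ptp([400,100,260],down(GY))
c=env.capture("top"); cv2.imwrite("pics/end.png",cv2.resize(c["frame"],(800,600)))
for n,z in(("bar1",25),("block",53)):
  for r in top_rects(n,z,c):
    v=r[3][0]-T0; print(n,r[3],"tray xy",v@[np.cos(TY),np.sin(TY)],v@[-np.sin(TY),np.cos(TY)])
for x in top_rects("knob",80,c): print("knob",GY-x[3][3])
print(env.observe()["time"])
E
python3 step6.py
```

```text
0.5288168250592059
(1.5127963267948965, 0.5343919009098246, True, array([ 446.45, -446.98,   12.04]))
knob angle 1.754
tq [-0.46  1.59 -0.68] w 0.14950069318352063
after 0.087 [688.76   3.92]
t 107.9417
bar1 (array([ 452.24, -336.07]), 99.51132202148438, 22.61933135986328, np.float64(-0.04411446450883538)) tray xy -0.6683239811248716 26.03799545157693
bar1 (array([ 456.29, -281.01]), 93.93156433105469, 22.272926330566406, np.float64(-0.10392972838228776)) tray xy 0.18044892749676478 81.23534096447825
bar1 (array([ 449.27, -390.72]), 96.67975616455078, 22.61689567565918, np.float64(-0.0486973652706979)) tray xy -0.4639557052014877 -28.695697517454654
bar1 (array([ 650.24, -211.34]), 95.8534164428711, 23.585853576660156, np.float64(0.17417884128775007)) tray xy 189.77055715986617 162.0284648148364
bar1 (array([345.8 ,  18.91]), 98.30259704589844, 23.130159378051758, np.float64(-0.5358933919287043)) tray xy -127.51043052663505 374.24413113274375
block (array([ 447.81, -444.08]), 62.87892150878906, 43.82767105102539, np.float64(1.5504570997596892)) tray xy 1.1716808008936734 -82.05055633128535
knob 0.08653728127368536
109.3167
```

View pics/end.png

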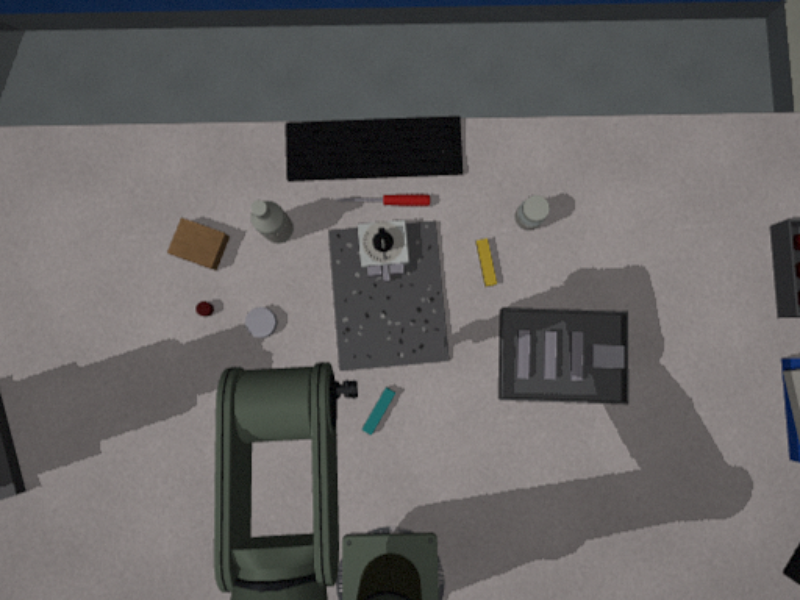

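The final picture shows the bars at (524,353), (550,353) and (577,355), the block upright in the tray at (608,357), the plate clear and the knob at zero. The bystanders in view are unmoved; puck2 and the brown bar are hidden by the arm. Handing in.

```bash
python3 -c "
from bench import env
print(env.close_job())"
```

```text
the job is handed in; nothing more can be done
None
```

I handed the job in at about 109 s: the three steel bars and the upright block are in the tray, the block was gauged on a broad and a narrow side (knob about 1.75 each time), and the knob was turned back against its zero stop; puck2 and the brown look-alike were hidden by the arm in the last picture, so I didn't recheck those two.

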